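Fit the drive hub that matches the turntable's two keys

ROBOT

A 6-joint arm with a two-finger parallel gripper is mounted at the origin on the work surface. World frame = base frame: x ahead of the robot, y to its left, z up, the work surface at z = 0. Lengths are in mm, angles in degrees, forces in N, time in s.
With the tool pointing down it reaches from about 275 to 1000 mm from the base axis. Payload 8.4 kg.
Tool frame: the origin (TCP) lies between the finger pads; the fingertips stand 25 mm ahead of it and the grasp point (between the pads) lies 6 mm ahead of it (r.tip_extent is the distance from the TCP to the fingertips, in mm); z points along the fingers, y is the line along which they close (so a half turn about z gives the same grasp; the last joint's range is limited). The gripper opens to 85 mm and grips with 20 to 120 N. Pads are 22 mm wide; open, the fingers measure 114 mm over their backs; the gripper's body (76 mm by 85 mm) begins 54 mm behind the grasp point. The pads swing forward as they close: fully open they stand 13 mm farther back than shut.
Start: joints at [66.154, 20.225, 93.587, -0, 66.188, -0.138], TCP at [251.306, 572.253, 256.281] pointing down, gripper open.
Joint ranges: [-150.9, 150.9], [-52.94, 120.26], [3.33, 152.33], [-74.26, 254.26], [0, 154.13], [-172.89, 172.89]. Speed limits (degrees/s): [127.2, 127.2, 159.86, 180, 180, 180].

INTERFACE

Orientations are given as a 3x3 rotation matrix whose columns are the frame's x, y, z axes.
In Python, from bench import r gives the robot as it stands. The module is installed in compiled form; this text tells all that it offers.
- The arm moves only by the tool step_arm, never from a script. Its argument "series" is a list of rows, each an object of numbers: "tx", "ty", "tz": the shift along the tool's x, y, z normalised to -1 to 1, where 1 is 800 mm; "ax", "ay", "az": the turn, a rotation vector about the tool's x, y, z normalised to -1 to 1, where 1 is 30 degrees. A call has 1 to 20 rows; each row is the pose to reach, as a shift and turn from the pose commanded when the call began, along the tool's axes at that moment; what a row does not reach only later rows make up. A row lasts 1/12 s, in which the tool goes at most 41.7 mm and 7.16 degrees, less where a joint would pass 70% of its speed; a pose out of reach is approached as far as the arm can. A call with a number of a shift or a turn outside -1 to 1 is refused whole. A call with a gripper value outside its range is refused whole. "hand" is the opening, from 0 (shut) to 1 (fully open), set as the call begins (left out, the last holds). The fingers move at their own pace and stop on an object; "force" is the grip in N (left out, the last holds). Time passes only in rows, so rows that repeat a pose let the fingers close. It gives the time, the measured TCP pose, the force, the opening and the grip force at its end, in the units of the state.
- r.read_state(): the state, without advancing time (a new reading comes with each control period).
- r.grab_frame(name): name is "side" or "top" or "wrist"; returns (picture, depth): 480x640x3 uint8, blue, green, red; 480x640 float32, mm along the optical axis (not along the pixel's ray), 0 where there is no reading.
- r.get_calibration(name): a dict with "K" (3x3 intrinsics, pixels), "R" (3x3) and "t" (3): a world point X has camera coordinates R X + t. Camera axes: x right, y down, z forward; pixel columns grow to the right and rows downward; lengths in mm; the calibration is good to about 2 mm. A picture is of the moment at which its call begins: read the wrist's pose just before it. get_calibration takes no time and is no camera call; for the wrist camera it gives the pose at the moment of the call.
- r.hand_in(): hands the job in; it is judged then, once.
The state is a dict: "t": time; "qpos": joint angles; "qvel": joint speeds; "joint_efforts": joint torques, N m; "eef_pos": TCP position; "ee_rot": TCP orientation; "ft_force": force on the tool from outside, world axes, zero at the start; "moment": the same for the moment, N m; "opening": opening from 0.0 (shut) to 1.0 (fully open); "grip_force": force on a finger pad.
Only numpy, scipy, OpenCV 4.12 (cv2) and the standard library are available. Lean on these libraries where they do the work, as an engineer would, in place of code of your own. Each camera call takes 0.05 s, during which the arm holds its last target. There are 200 camera calls.

TASK

The filming turntable needs its drive hub. Of the three hubs on the black board, pick the one whose keyways line up with both red keys on the turntable's spindle, and slide it down over the spindle until it sits fully home and upright on the white seat, then let go. Leave the other two hubs where they lie.

Things in the scene. Friction and masses are not known exactly. Their poses are not given: they have to be found in the camera images.
- spindle: Fixed turntable base: black disc 130 mm wide; white seat 88 mm wide, its top 25 mm above the table; upright steel shaft 16 mm thick with coned tip, end 72 mm up. Two red keys 6 mm wide run up the shaft from the seat to 58 mm (roof-shaped tops) and reach 19 mm from the axis: one along this body's +x, one along its +y. Origin: centre of underside, on the table; z up.
- hub_square: Loose 0.2 kg aluminium hub on a 12 mm thick black board: flange 84 mm wide, 6 mm thick, screw heads to 8 mm; square boss 56 x 56 mm (sides along its x, y), top 34 mm above the underside. A 24 mm square black-lined bore runs right through, with TWO keyways AT A RIGHT ANGLE, towards its +x and +y, each 14 mm wide, reaching 23 mm from the axis. Origin: centre of underside; z up.
- hub_straight: Loose hub of the same size, colour and make, but its TWO keyways are OPPOSITE each other, towards its +x and -x. Origin: centre of underside; z up.
- hub_single: Loose hub of the same size, colour and make, but with ONE keyway only, towards its +x. Origin: centre of underside; z up.
Things that resemble listed ones, but are neither listed nor needed, are in the scene too. What is shaped like the hub_square but green or yellow is not meant. Leave any brown or turquoise look-alike of the spindle alone.

How it is judged (in metres and radians):
At the end, for the whole second after the job is handed in: The hub with two keyways at a right angle stands on the spindle, released and at rest: its underside within 6 mm of the white seat, its centre within 12 mm of the shaft's axis, upright within 10 degrees. The other two hubs are within 40 mm of where they began (horizontal distance between hub_square and spindle below 0.012 m and z of hub_square in the frame of spindle between 0.02 and 0.031 m and angle between hub_square's own z axis and vertical below 0.17 rad and linear speed of hub_square below 0.02 m/s and distance of each of hub_straight, hub_single from where it was at the start of the episode below 0.04 m); the robot touches nothing.
It fails at once if one of the two wrong hubs is moved more than 40 mm (distance of any of hub_straight, hub_single from where it was at the start of the episode above 0.04 m).
It also fails if it takes over 35 s, if anything falls off the work surface, if the arm or the gripper's body presses on something with over 40 N, if the wrist force passes 120 N, or if a joint passes its speed limit or range.

## Working session

There is one attempt and no reset: what is moved stays moved. The work goes in short steps, Python scripts to look and compute and a tool call to move; the robot and the scene stay as the last step left them, time stands still between calls to the robot, and variables do not carry over. Pictures are saved under pics/ and viewed, at most 10 in all, crops included, and the job is handed in when it is done.

Besides the shell and the picture viewer there is one more tool, called after "Emit:" by a JSON object that holds its "api" and its "payload", one argument or row to a line. step_arm: Moves the arm, as the interface text tells. Its arguments: {"type":"object","properties":{"series":{"type":"array","items":{"type":"object","properties":{"tx":{"type":"number","minimum":-1,"maximum":1},"ty":{"type":"number","minimum":-1,"maximum":1},"tz":{"type":"number","minimum":-1,"maximum":1},"ax":{"type":"number","minimum":-1,"maximum":1},"ay":{"type":"number","minimum":-1,"maximum":1},"az":{"type":"number","minimum":-1,"maximum":1}}}},"hand":{"type":"number"},"force":{"type":"number"}},"required":["series"]}

```bash
mkdir -p pics
python3 - <<'E'
from bench import r
import cv2,numpy as np
for n in("top","side"):
    p,d=r.grab_frame(n); cv2.imwrite(f"pics/{n}0.png",p); np.save(f"{n}0.npy",d)
    c=r.get_calibration(n); print(n,c["K"].round(1).tolist(),c["R"].round(3).tolist(),c["t"].round(1).tolist())
s=r.read_state(); print(s["t"],s["eef_pos"],s["ee_rot"],s["opening"])
E
```

```text
top [[468.0, 0.0, 325.1], [0.0, 468.0, 244.5], [0.0, 0.0, 1.0]] [[0.022, -0.999, 0.026], [-0.984, -0.026, -0.177], [0.177, -0.022, -0.984]] [-196.4, 475.7, 998.9]
side [[556.4, 0.0, 320.5], [0.0, 556.4, 244.9], [0.0, 0.0, 1.0]] [[0.785, -0.619, -0.002], [-0.355, -0.448, -0.82], [0.507, 0.645, -0.572]] [-480.4, 110.3, 1085.1]
0.1 [251.13311312 571.90064831 255.66922081] [[-9.15607673e-01  4.02072571e-01 -4.86971355e-04]
 [ 4.02072866e-01  9.15607013e-01 -1.09927797e-03]
 [ 3.88486597e-06 -1.20230532e-03 -9.99999277e-01]] 0.9980441935615025
```

View pics/top0.png

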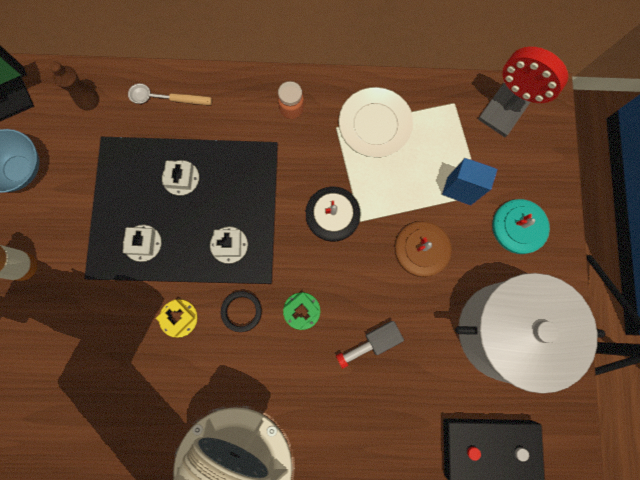

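View pics/side0.png

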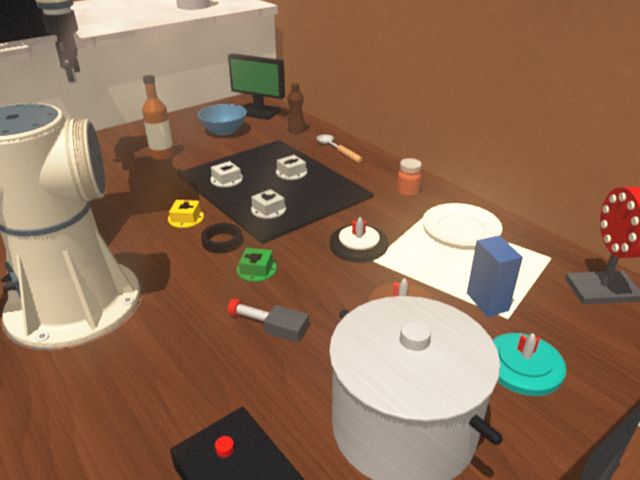

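Three grey hubs appear on the black board in the top view, at (179,176), (140,243) and (229,245). The spindle with the white seat is at (333,212); brown (424,247), turquoise (522,225), green (302,311) and yellow (177,318) are decoys. Next is an enlarged crop to tell the hubs apart.

Run:
```python
import cv2,numpy as np
p=cv2.imread("pics/top0.png")
c=[cv2.resize(p[y-25:y+25,x-25:x+25],(390,290) if 0 else (290,290),interpolation=cv2.INTER_CUBIC) for x,y in((179,176),(140,243),(229,245),(333,212))]
cv2.imwrite("pics/crop.png",np.vstack([np.hstack(c[:2]),np.hstack(c[2:])]))
```

```text
(no output)
```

View pics/crop.png

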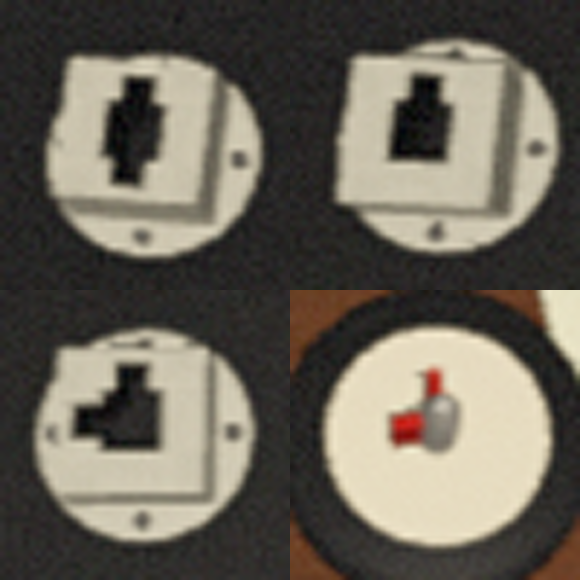

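The hub at (229,245) has two keyways at a right angle (up and left). The one at (179,176) has opposite keyways and (140,243) has a single one. The spindle at (333,212) has its keys up and left too, so (229,245) is the right hub. Next I measure positions.

```bash
cat > h.py <<'E'
import cv2,numpy as np
def pts(c,d):
    v,u=np.mgrid[:480,:640]; K,R,t=(np.array(c[k]) for k in("K","R","t"))
    P=np.stack([(u-K[0,2])/K[0,0]*d,(v-K[1,2])/K[1,1]*d,d],-1)
    return (P-t)@R
def ray(c,uv,z):
    K,R,t=(np.array(c[k]) for k in("K","R","t")); uv=np.atleast_2d(uv)
    D=np.c_[(uv-K[[0,1],[2,2]])/K[0,0],np.ones(len(uv))]@R; C=-R.T@t
    return C+D*((z-C[2])/D[:,2])[:,None]
def face(c,p,W,box,zlo,zhi,z,bright=90):
    x0,y0,x1,y1=box; m=np.zeros((480,640),np.uint8)
    s=np.s_[y0:y1,x0:x1]
    m[s]=((W[s][...,2]>zlo)&(W[s][...,2]<zhi)&(p[s].min(-1)>bright))*255
    k=max(cv2.findContours(m,0,2)[0],key=cv2.contourArea)
    return ray(c,k.reshape(-1,2).astype(float),z)[:,:2].astype(np.float32)
E
python3 - <<'E'
from bench import r
from h import *
c=r.get_calibration("top");p=cv2.imread("pics/top0.png");W=pts(c,np.load("top0.npy"))
for x,y in((229,245),(179,176),(140,243)):
    f=face(c,p,W,(x-28,y-28,x+28,y+28),40,54,46); print("boss",cv2.minAreaRect(f))
    f=face(c,p,W,(x-28,y-28,x+28,y+28),13,54,18); print("flange",cv2.minEnclosingCircle(f))
b=W[235:255,219:240]; print("z",np.percentile(b[...,2],[5,25,50,75,95]))
f=face(c,p,W,(300,180,366,244),18,32,25,120); print("seat",cv2.minAreaRect(f),cv2.minEnclosingCircle(f))
s=np.s_[190:235,310:356]; q=p[s].astype(int)
m=(q[...,2]>100)&(q[...,1]<70)&(q[...,0]<70)
print(W[s][m].round(0).tolist())
E
```

```text
boss ((478.9120178222656, 33.42055892944336), (56.41901397705078, 57.38730239868164), 1.4885447025299072)
flange ((481.282470703125, 35.363624572753906), 44.33327865600586)
boss ((634.576171875, 154.594970703125), (58.023353576660156, 58.503753662109375), 86.95227813720703)
flange ((638.4593505859375, 158.9514923095703), 46.88880920410156)
boss ((477.8106384277344, 229.3399200439453), (57.278018951416016, 57.37096405029297), 88.5947036743164)
flange ((481.1540832519531, 233.24420166015625), 46.75189208984375)
z [11.29816804 19.96281733 45.3974046  47.24536746 49.75983044]
seat ((560.6907958984375, -201.87432861328125), (85.36231231689453, 87.73966217041016), 1.570069670677185) ((560.994384765625, -201.52786254882812), 44.924285888671875)
[[620.0, -147.0, -4.0], [618.0, -149.0, 2.0], [619.0, -152.0, 0.0], [619.0, -154.0, 0.0], [619.0, -157.0, 1.0], [619.0, -159.0, -1.0], [619.0, -161.0, 3.0], [622.0, -240.0, 1.0], [621.0, -242.0, 2.0], [616.0, -147.0, 1.0], [615.0, -150.0, 6.0], [617.0, -152.0, -2.0], [616.0, -154.0, 4.0], [617.0, -157.0, 0.0], [617.0, -159.0, 1.0], [614.0, -147.0, -1
[... 446 characters left out ...]
 -187.0, 60.0], [558.0, -189.0, 60.0], [558.0, -191.0, 62.0], [558.0, -194.0, 59.0], [557.0, -185.0, 56.0], [557.0, -187.0, 56.0], [556.0, -189.0, 58.0], [557.0, -192.0, 56.0], [557.0, -194.0, 55.0], [555.0, -185.0, 52.0], [557.0, -187.0, 46.0], [556.0, -190.0, 51.0], [557.0, -192.0, 47.0], [557.0, -194.0, 47.0], [556.0, -185.0, 42.0], [555.0, -187.0, 46.0], [556.0, -190.0, 41.0], [556.0, -192.0, 40.0], [558.0, -195.0, 35.0], [519.0, -150.0, -0.0], [517.0, -150.0, -0.0], [520.0, -255.0, 0.0], [515.0, -150.0, -2.0], [515.0, -152.0, -2.0], [518.0, -253.0, -0.0], [518.0, -255.0, -1.0], [512.0, -150.0, 2.0], [512.0, -152.0, 4.0], [514.0, -250.0, 5.0], [515.0, -253.0, 3.0], [515.0, -255.0, -1.0]]
```

```bash
cat >> h.py <<'E'
def rel(s,X):
    return s["ee_rot"].T@(np.array(X)-s["eef_pos"])/800
E
python3 - <<'E'
from bench import r
from h import *
c=r.get_calibration("side");W=pts(c,np.load("side0.npy"))
s=W[75:160,143:172].reshape(-1,3); s=s[(s[:,2]>20)&(s[:,2]<500)]; print("bottle",np.percentile(s,[3,50,97],axis=0).round())
w=r.get_calibration("wrist"); s=r.read_state(); R=np.array(s["ee_rot"])
print("cam in tool",(R.T@(-w["R"].T@w["t"]-s["eef_pos"])).round(1),(R.T@w["R"].T).round(3).tolist(),w["K"][0][0])
s["ee_rot"]=R
for X in((480,34,256),(450,-50,256),(450,-50,330),(480,34,300)): print(X,rel(s,X).round(4))
E
```

```text
bottle [[386. 465.  27.]
 [411. 478. 114.]
 [443. 503. 226.]]
cam in tool [  74.7   -1.  -116.6] [[-0.001, -0.956, -0.292], [1.0, -0.001, 0.0], [-0.001, -0.292, 0.956]] 385.95693603949616
(480, 34, 256) [-5.323e-01 -5.006e-01  2.000e-04]
(450, -50, 256) [-5.402e-01 -6.118e-01  3.000e-04]
(450, -50, 330) [-0.5402 -0.6119 -0.0922]
(480, 34, 300) [-0.5323 -0.5007 -0.0548]
```

Run:
```python
from bench import r
from h import *
s=r.read_state(); print(rel(s,(490,-84,320)).round(4))
```

```text
[-0.603  -0.6307 -0.0797]
```

Emit:
{"api": "step_arm", "payload": {
  "series": [
    {"tx": -0.05, "ty": 0, "tz": -0.06},
    {"tx": -0.603, "ty": -0.631, "tz": -0.08, "az": -0.843},
    {"tx": -0.603, "ty": -0.631, "tz": -0.08, "az": -0.843},
    {"tx": -0.603, "ty": -0.631, "tz": -0.08, "az": -0.843},
    {"tx": -0.603, "ty": -0.631, "tz": -0.08, "az": -0.843},
    {"tx": -0.603, "ty": -0.631, "tz": -0.08, "az": -0.843},
    {"tx": -0.603, "ty": -0.631, "tz": -0.08, "az": -0.843},
    {"tx": -0.603, "ty": -0.631, "tz": -0.08, "az": -0.843},
    {"tx": -0.603, "ty": -0.631, "tz": -0.08, "az": -0.843},
    {"tx": -0.603, "ty": -0.631, "tz": -0.08, "az": -0.843},
    {"tx": -0.603, "ty": -0.631, "tz": -0.08, "az": -0.843},
    {"tx": -0.603, "ty": -0.631, "tz": -0.08, "az": -0.843},
    {"tx": -0.603, "ty": -0.631, "tz": -0.08, "az": -0.843},
    {"tx": -0.603, "ty": -0.631, "tz": -0.08, "az": -0.843},
    {"tx": -0.603, "ty": -0.631, "tz": -0.08, "az": -0.843},
    {"tx": -0.603, "ty": -0.631, "tz": -0.08, "az": -0.843},
    {"tx": -0.603, "ty": -0.631, "tz": -0.08, "az": -0.843},
    {"tx": -0.603, "ty": -0.631, "tz": -0.08, "az": -0.843},
    {"tx": -0.603, "ty": -0.631, "tz": -0.08, "az": -0.843},
    {"tx": -0.603, "ty": -0.631, "tz": -0.08, "az": -0.843}
  ]
}}

```text
invalid input
```

Emit:
{"api": "step_arm", "payload": {
  "series": [
    {"tx": -0.05, "ty": 0, "tz": -0.06, "ax": 0, "ay": 0, "az": 0},
    {"tx": -0.603, "ty": -0.631, "tz": -0.08, "ax": 0, "ay": 0, "az": -0.843}
  ],
  "hand": 1,
  "force": 40
}}

```text
t: 0.27
eef_pos: [290.7, 526.7, 293.8]
ee_rot: [[-0.959, 0.284, 0.003], [0.284, 0.959, 0.007], [-0.001, 0.007, -1.0]]
ft_force: [1.5, -0.4, 1.5]
opening: 0.998
grip_force: 0.0
```

```bash
cat >> h.py <<'E'
from scipy.spatial.transform import Rotation as Ro
def yawR(deg):
    a=np.radians(deg); return np.array([[-np.sin(a)*-1*-1,np.cos(a),0],[np.cos(a),np.sin(a),0],[0,0,-1]])
def plan(s,X,deg):
    "tool y at world angle deg, tool down"
    R=np.array(s["ee_rot"]); a=np.radians(deg); y=np.array([np.cos(a),np.sin(a),0]); z=np.array([0,0,-1.])
    T=np.c_[np.cross(y,z),y,z]
    print("t",rel(s,X).round(4),"a",(Ro.from_matrix(R.T@T).as_rotvec(degrees=True)/30).round(4))
E
sed -i '/^def yawR/,+1d' h.py
python3 - <<'E'
from bench import r
from h import *
s=r.read_state(); plan(s,(490,-84,320),91.5)
E
```

```text
t [-0.456  -0.6607 -0.037 ] a [ 0.0136  0.0049 -0.6009]
```

Emit:
{"api": "step_arm", "payload": {
  "series": [
    {"tx": -0.456, "ty": -0.661, "tz": -0.037, "ax": 0.014, "ay": 0.005, "az": -0.6},
    {"tx": -0.456, "ty": -0.661, "tz": -0.037, "ax": 0.014, "ay": 0.005, "az": -0.6},
    {"tx": -0.456, "ty": -0.661, "tz": -0.037, "ax": 0.014, "ay": 0.005, "az": -0.6},
    {"tx": -0.456, "ty": -0.661, "tz": -0.037, "ax": 0.014, "ay": 0.005, "az": -0.6},
    {"tx": -0.456, "ty": -0.661, "tz": -0.037, "ax": 0.014, "ay": 0.005, "az": -0.6},
    {"tx": -0.456, "ty": -0.661, "tz": -0.037, "ax": 0.014, "ay": 0.005, "az": -0.6},
    {"tx": -0.456, "ty": -0.661, "tz": -0.037, "ax": 0.014, "ay": 0.005, "az": -0.6},
    {"tx": -0.456, "ty": -0.661, "tz": -0.037, "ax": 0.014, "ay": 0.005, "az": -0.6},
    {"tx": -0.456, "ty": -0.661, "tz": -0.037, "ax": 0.014, "ay": 0.005, "az": -0.6},
    {"tx": -0.456, "ty": -0.661, "tz": -0.037, "ax": 0.014, "ay": 0.005, "az": -0.6},
    {"tx": -0.456, "ty": -0.661, "tz": -0.037, "ax": 0.014, "ay": 0.005, "az": -0.6},
    {"tx": -0.456, "ty": -0.661, "tz": -0.037, "ax": 0.014, "ay": 0.005, "az": -0.6},
    {"tx": -0.456, "ty": -0.661, "tz": -0.037, "ax": 0.014, "ay": 0.005, "az": -0.6},
    {"tx": -0.456, "ty": -0.661, "tz": -0.037, "ax": 0.014, "ay": 0.005, "az": -0.6},
    {"tx": -0.456, "ty": -0.661, "tz": -0.037, "ax": 0.014, "ay": 0.005, "az": -0.6},
    {"tx": -0.456, "ty": -0.661, "tz": -0.037, "ax": 0.014, "ay": 0.005, "az": -0.6},
    {"tx": -0.456, "ty": -0.661, "tz": -0.037, "ax": 0.014, "ay": 0.005, "az": -0.6},
    {"tx": -0.456, "ty": -0.661, "tz": -0.037, "ax": 0.014, "ay": 0.005, "az": -0.6}
  ],
  "hand": 1,
  "force": 40
}}

```text
t: 1.77
eef_pos: [487.7, -89.5, 319.4]
ee_rot: [[-1.0, -0.023, -0.005], [-0.023, 1.0, -0.006], [0.005, -0.006, -1.0]]
ft_force: [0.5, -0.2, 0.2]
opening: 0.996
grip_force: 0.0
```

Run:
```python
from bench import r
from h import *
s=r.read_state(); c=r.get_calibration("wrist"); p,d=r.grab_frame("wrist"); cv2.imwrite("pics/w1.png",p)
print(s["t"],s["eef_pos"],s["qpos"])
np.savez("w1.npz",d=d,**{k:np.array(c[k]) for k in "KRt"})
K,R,t=(np.array(c[k]) for k in "KRt")
for X in((480,34,46),(561,-202,25)):
    q=K@(R@np.array(X)+t); print(q[:2]/q[2])
```

```text
1.7667 [487.70057372 -89.50153482 319.3772825 ] [ -10.31027263    5.22632014  104.59827967   -0.43434203   70.36878378
 -101.47444598]
[439.40780435 186.23069938]
[217.0192084  249.15579088]
```

View pics/w1.png

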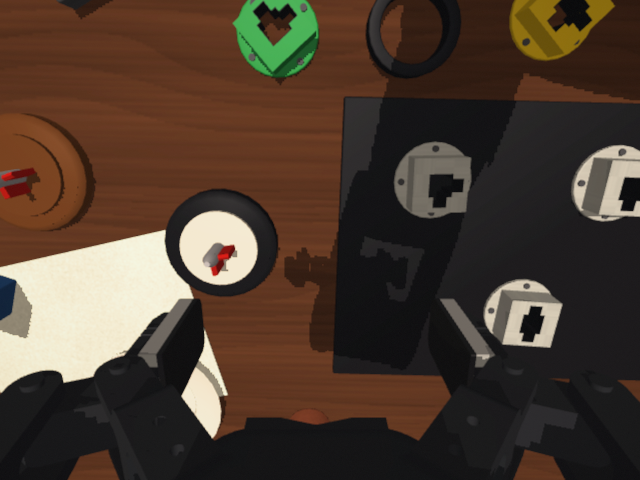

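The wrist view shows the right-angle hub at (435,182) and the spindle at (220,250), with its red keys at (230,250) and (217,268). Next I measure both in this view.

Run:
```python
from h import *
z=np.load("w1.npz");c={k:z[k] for k in "KRt"};W=pts(c,z["d"]);p=cv2.imread("pics/w1.png")
f=face(c,p,W,(395,145,480,225),40,53,46,60); print("boss",len(f),cv2.minAreaRect(f))
f=face(c,p,W,(385,135,480,230),14,54,18,50); print("flange",cv2.minEnclosingCircle(f))
f=face(c,p,W,(165,195,275,295),20,31,25,120); print("seat",cv2.minEnclosingCircle(f),cv2.fitEllipse(f))
x0,y0=195,230; q=p[y0:280,x0:250].astype(int)
m=(q[...,2]>90)&(q[...,1]<70)&(q[...,0]<70)
P=W[y0:280,x0:250][m]; C=cv2.fitEllipse(f)[0]
P=P[(P[:,2]>44)&(P[:,2]<64)]; D=P[:,:2]-C
for n,k in(("x",(D[:,0]>9)&(abs(D[:,1])<9)),("y",(D[:,1]>9)&(abs(D[:,0])<9))):
    print(n,k.sum(),P[k].mean(0).round(1),np.degrees(np.arctan2(*D[k].mean(0)[::-1])).round(1))
cv2.imwrite("pics/c2.png",np.hstack([cv2.resize(p[y-35:y+35,x-35:x+35],(400,400),interpolation=2) for x,y in((222,252),(435,182))]))
```

```text
boss 41 ((478.5335998535156, 33.833194732666016), (56.37257766723633, 57.10124588012695), 2.0640909671783447)
flange ((481.72137451171875, 37.96527862548828), 46.597206115722656)
seat ((560.059326171875, -200.79238891601562), 44.052879333496094) ((559.918212890625, -200.89097595214844), (85.96063995361328, 87.18900299072266), 43.79836654663086)
x 60 [ 574.1 -197.5   52.7] 13.3
y 84 [ 557.  -186.5   52.3] 101.3
```

View pics/c2.png

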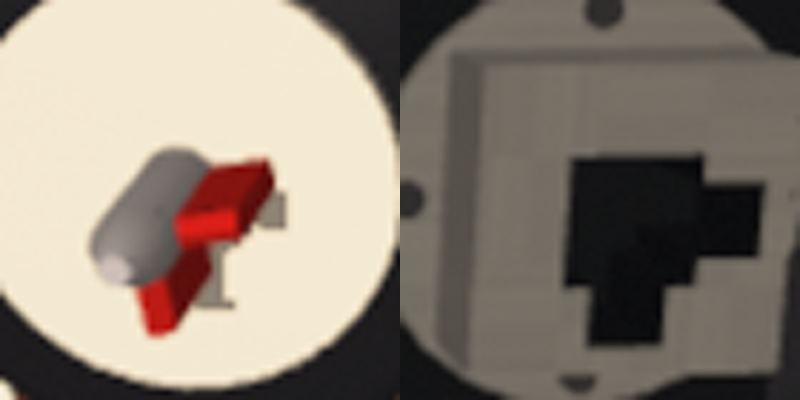

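Run:
```python
from bench import r
from h import *
s=r.read_state(); print(s["eef_pos"],s["qvel"].round(2)); plan(s,(635,-201,160),91.5)
```

```text
[487.44813228 -88.57218744 319.36229755] [ 1.56 -0.61  0.57  0.06 -0.06  0.09]
t [-0.1819 -0.1438  0.1992] a [-0.0117 -0.0094 -0.0036]
```

Emit:
{"api": "step_arm", "payload": {
  "series": [
    {"tx": -0.182, "ty": -0.144, "tz": 0.199, "ax": -0.012, "ay": -0.009, "az": -0.004},
    {"tx": -0.182, "ty": -0.144, "tz": 0.199, "ax": -0.012, "ay": -0.009, "az": -0.004},
    {"tx": -0.182, "ty": -0.144, "tz": 0.199, "ax": -0.012, "ay": -0.009, "az": -0.004},
    {"tx": -0.182, "ty": -0.144, "tz": 0.199, "ax": -0.012, "ay": -0.009, "az": -0.004},
    {"tx": -0.182, "ty": -0.144, "tz": 0.199, "ax": -0.012, "ay": -0.009, "az": -0.004},
    {"tx": -0.182, "ty": -0.144, "tz": 0.199, "ax": -0.012, "ay": -0.009, "az": -0.004},
    {"tx": -0.182, "ty": -0.144, "tz": 0.199, "ax": -0.012, "ay": -0.009, "az": -0.004},
    {"tx": -0.182, "ty": -0.144, "tz": 0.199, "ax": -0.012, "ay": -0.009, "az": -0.004},
    {"tx": -0.182, "ty": -0.144, "tz": 0.199, "ax": -0.012, "ay": -0.009, "az": -0.004},
    {"tx": -0.182, "ty": -0.144, "tz": 0.199, "ax": -0.012, "ay": -0.009, "az": -0.004}
  ],
  "hand": 1,
  "force": 40
}}

```text
t: 2.65
eef_pos: [635.8, -200.0, 162.4]
ee_rot: [[-1.0, -0.029, 0.002], [-0.029, 1.0, -0.001], [-0.002, -0.001, -1.0]]
ft_force: [1.7, -0.4, 0.2]
opening: 1.0
grip_force: 0.0
```

Run:
```python
from bench import r
from h import *
s=r.read_state(); c=r.get_calibration("wrist"); p,d=r.grab_frame("wrist")
K,R,t=(np.array(c[k]) for k in "KRt"); np.savez("w2.npz",d=d,p=p,K=K,R=R,t=t)
print(s["t"],s["eef_pos"])
W=pts(c,d)
m=((W[...,2]>18)&(W[...,2]<32)&(p.min(-1)>120)&(np.hypot(W[...,0]-560,W[...,1]+201)<60)).astype(np.uint8)
k=max(cv2.findContours(m,0,2)[0],key=cv2.contourArea); f=ray(c,k.reshape(-1,2).astype(float),25)[:,:2].astype(np.float32)
print("seat",cv2.minEnclosingCircle(f),cv2.fitEllipse(f))
q=K@(R@np.array((560,-201,58))+t);u,v=(q[:2]/q[2]).astype(int);print(u,v)
u0,v0=max(u-50,0),max(v-50,0)
cv2.imwrite("pics/c3.png",cv2.resize(p[v0:v0+100,u0:u0+100],None,fx=6,fy=6,interpolation=2))
```

```text
2.65 [ 635.77014072 -199.97405923  162.40636583]
seat ((561.1514892578125, -201.29547119140625), 43.946617126464844) ((561.0604248046875, -201.3032989501953), (87.03241729736328, 87.14928436279297), 6.686522483825684)
319 111
```

View pics/c3.png

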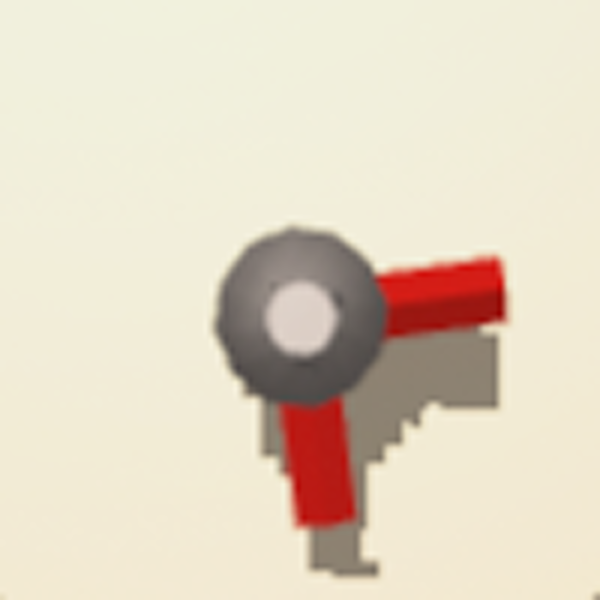

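The shaft axis is at (302,316) in the crop, with key ends at (325,523) and (503,292). That puts spindle yaw near 8.2° and hub yaw near 1.8°, so the hub must turn about +6.4°. I go to the hub next.

Run:
```python
from bench import r
from h import *
s=r.read_state(); print(s["eef_pos"],r.tip_extent); plan(s,(478.8,33.6,160),91.8)
```

```text
[ 635.90346434 -200.20985702  162.73591547] 25.0
t [0.1879 0.2978 0.0026] a [-0.002   0.0054 -0.0053]
```

Emit:
{"api": "step_arm", "payload": {
  "series": [
    {"tx": 0.188, "ty": 0.298, "tz": 0.003, "ax": -0.002, "ay": 0.005, "az": -0.005},
    {"tx": 0.188, "ty": 0.298, "tz": 0.003, "ax": -0.002, "ay": 0.005, "az": -0.005},
    {"tx": 0.188, "ty": 0.298, "tz": 0.003, "ax": -0.002, "ay": 0.005, "az": -0.005},
    {"tx": 0.188, "ty": 0.298, "tz": 0.003, "ax": -0.002, "ay": 0.005, "az": -0.005},
    {"tx": 0.188, "ty": 0.298, "tz": 0.003, "ax": -0.002, "ay": 0.005, "az": -0.005},
    {"tx": 0.188, "ty": 0.298, "tz": 0.003, "ax": -0.002, "ay": 0.005, "az": -0.005},
    {"tx": 0.188, "ty": 0.298, "tz": 0.003, "ax": -0.002, "ay": 0.005, "az": -0.005},
    {"tx": 0.188, "ty": 0.298, "tz": 0.003, "ax": -0.002, "ay": 0.005, "az": -0.005},
    {"tx": 0.188, "ty": 0.298, "tz": 0.003, "ax": -0.002, "ay": 0.005, "az": -0.005},
    {"tx": 0.188, "ty": 0.298, "tz": 0.003, "ax": -0.002, "ay": 0.005, "az": -0.005},
    {"tx": 0.188, "ty": 0.298, "tz": 0.003, "ax": -0.002, "ay": 0.005, "az": -0.005},
    {"tx": 0.188, "ty": 0.298, "tz": 0.003, "ax": -0.002, "ay": 0.005, "az": -0.005}
  ],
  "hand": 1,
  "force": 40
}}

```text
t: 3.7
eef_pos: [479.7, 32.1, 158.6]
ee_rot: [[-1.0, -0.029, -0.001], [-0.029, 1.0, 0.0], [0.001, 0.0, -1.0]]
ft_force: [-0.8, 0.9, 0.6]
opening: 1.001
grip_force: 0.0
```

Run:
```python
from bench import r
from h import *
s=r.read_state(); c=r.get_calibration("wrist"); p,d=r.grab_frame("wrist"); cv2.imwrite("pics/w3.png",p)
W=pts(c,d)
m=((W[...,2]>38)&(W[...,2]<54)&(p.min(-1)>50)&(abs(W[...,0]-479)<36)&(abs(W[...,1]-34)<36)).astype(np.uint8)
k=max(cv2.findContours(m,0,2)[0],key=cv2.contourArea); print(cv2.boundingRect(k))
f=ray(c,k.reshape(-1,2).astype(float),46)[:,:2].astype(np.float32); print("boss",cv2.minAreaRect(f))
s=r.read_state(); print(s["t"],s["eef_pos"]); plan(s,(478.8,33.6,44),91.8)
```

```text
(275, 191, 93, 88)
boss ((477.982421875, 34.74988555908203), (57.19447326660156, 55.71735763549805), 2.128239631652832)
3.75 [479.58448277  32.11076286 158.41014615]
t [0.0008 0.0018 0.143 ] a [ 0.0008 -0.0019 -0.0048]
```

View pics/w3.png

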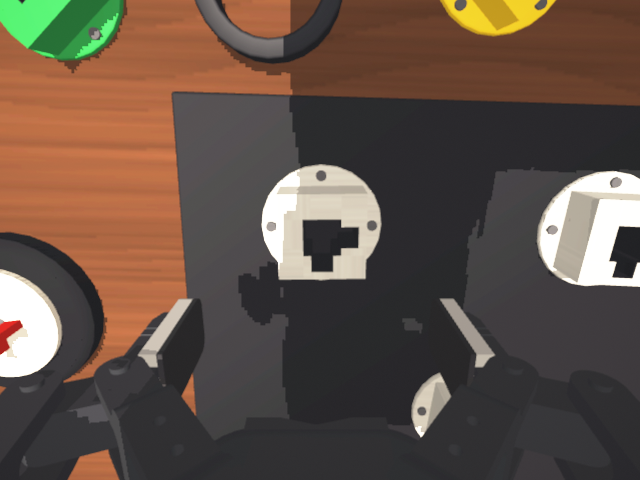

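The hub at (322,230) is between the open fingers and its two keyways are visible, so I descend.

Emit:
{"api": "step_arm", "payload": {
  "series": [
    {"tx": 0.001, "ty": 0.0025, "tz": 0.05, "ax": 0.001, "ay": -0.002, "az": -0.01},
    {"tx": 0.001, "ty": 0.0025, "tz": 0.09, "ax": 0.001, "ay": -0.002, "az": -0.01},
    {"tx": 0.001, "ty": 0.0025, "tz": 0.12, "ax": 0.001, "ay": -0.002, "az": -0.01},
    {"tx": 0.001, "ty": 0.0025, "tz": 0.135, "ax": 0.001, "ay": -0.002, "az": -0.01},
    {"tx": 0.001, "ty": 0.0025, "tz": 0.143, "ax": 0.001, "ay": -0.002, "az": -0.01},
    {"tx": 0.001, "ty": 0.0025, "tz": 0.143, "ax": 0.001, "ay": -0.002, "az": -0.01},
    {"tx": 0.001, "ty": 0.0025, "tz": 0.143, "ax": 0.001, "ay": -0.002, "az": -0.01},
    {"tx": 0.001, "ty": 0.0025, "tz": 0.143, "ax": 0.001, "ay": -0.002, "az": -0.01}
  ],
  "hand": 1,
  "force": 40
}}

```text
t: 4.42
eef_pos: [478.7, 34.7, 44.7]
ee_rot: [[-0.999, -0.035, 0.001], [-0.035, 0.999, 0.0], [-0.001, 0.0, -1.0]]
ft_force: [0.2, 0.9, 0.4]
opening: 0.995
grip_force: 0.0
```

Emit:
{"api": "step_arm", "payload": {
  "series": [
    {"tx": 0, "ty": 0, "tz": 0, "ax": 0, "ay": 0, "az": 0},
    {"tx": 0, "ty": 0, "tz": 0, "ax": 0, "ay": 0, "az": 0},
    {"tx": 0, "ty": 0, "tz": 0, "ax": 0, "ay": 0, "az": 0},
    {"tx": 0, "ty": 0, "tz": 0, "ax": 0, "ay": 0, "az": 0},
    {"tx": 0, "ty": 0, "tz": 0, "ax": 0, "ay": 0, "az": 0},
    {"tx": 0, "ty": 0, "tz": 0, "ax": 0, "ay": 0, "az": 0},
    {"tx": 0, "ty": 0, "tz": 0, "ax": 0, "ay": 0, "az": 0},
    {"tx": 0, "ty": 0, "tz": 0, "ax": 0, "ay": 0, "az": 0}
  ],
  "hand": 0,
  "force": 40
}}

```text
t: 5.08
eef_pos: [478.5, 34.9, 44.7]
ee_rot: [[-0.999, -0.035, 0.001], [-0.035, 0.999, -0.0], [-0.001, -0.0, -1.0]]
ft_force: [-1.1, -1.2, 7.5]
opening: 0.652
grip_force: 41.9
```

Emit:
{"api": "step_arm", "payload": {
  "series": [
    {"tx": 0, "ty": 0, "tz": -0.03, "ax": 0, "ay": 0, "az": 0},
    {"tx": 0, "ty": 0, "tz": -0.075, "ax": 0, "ay": 0, "az": 0},
    {"tx": 0, "ty": 0, "tz": -0.12, "ax": 0, "ay": 0, "az": 0},
    {"tx": 0, "ty": 0, "tz": -0.14, "ax": 0, "ay": 0, "az": 0},
    {"tx": 0, "ty": 0, "tz": -0.14, "ax": 0, "ay": 0, "az": 0},
    {"tx": 0, "ty": 0, "tz": -0.14, "ax": 0, "ay": 0, "az": 0}
  ],
  "hand": 0,
  "force": 40
}}

```text
t: 5.58
eef_pos: [478.4, 34.9, 156.6]
ee_rot: [[-0.999, -0.035, 0.002], [-0.035, 0.999, 0.0], [-0.002, 0.0, -1.0]]
ft_force: [-0.3, 0.2, -3.2]
opening: 0.649
grip_force: 44.8
```

Run:
```python
from bench import r
from h import *
s=r.read_state(); c=r.get_calibration("wrist"); p,d=r.grab_frame("wrist"); W=pts(c,d); e=s["eef_pos"]
print(s["t"],e,s["opening"],s["grip_force"])
zt=e[2]-44.7+46
m=((abs(W[...,2]-zt)<8)&(p.min(-1)>50)&(abs(W[...,0]-e[0])<36)&(abs(W[...,1]-e[1])<28)).astype(np.uint8)
P=W[m>0]; A=np.c_[P[:,:2]-e[:2],np.ones(len(P))]; print("tilt/height",np.linalg.lstsq(A,P[:,2],rcond=None)[0],zt)
k=max(cv2.findContours(m,0,2)[0],key=cv2.contourArea)
print("boss",cv2.minAreaRect(ray(c,k.reshape(-1,2).astype(float),zt)[:,:2].astype(np.float32)))
plan(s,(561.1,-201.3,155),98.2)
cv2.imwrite("pics/w4.png",p)
```

```text
5.5833 [478.41475902  34.93702987 156.64348162] 0.6485222096465361 44.810643810778856
tilt/height [1.57707436e-02 1.96852882e-03 1.56606877e+02] 157.94348162191932
boss ((476.85595703125, 34.715946197509766), (58.006187438964844, 56.92011642456055), 1.9197187423706055)
t [-0.0928 -0.2988  0.0022] a [-0.      0.0036 -0.2058]
```

View pics/w4.png

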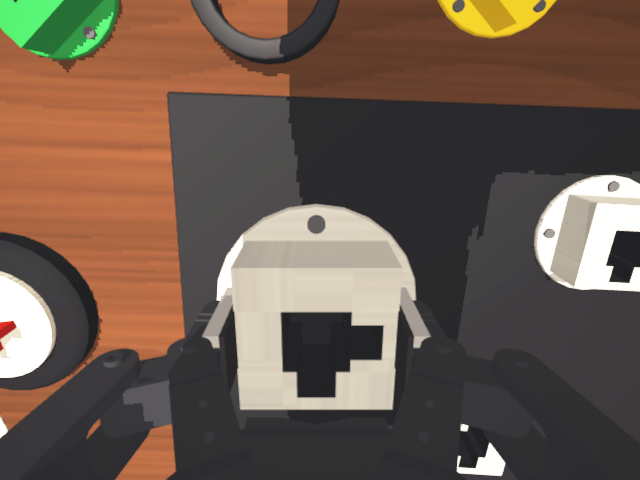

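The hub is held level between the pads, with the bore at (318,345). I carry it over the spindle.

Emit:
{"api": "step_arm", "payload": {
  "series": [
    {"tx": -0.0135, "ty": -0.0427, "tz": 0.0, "ax": 0, "ay": 0, "az": -0.03},
    {"tx": -0.027, "ty": -0.0854, "tz": 0.0, "ax": 0, "ay": 0, "az": -0.06},
    {"tx": -0.0405, "ty": -0.128, "tz": 0.0, "ax": 0, "ay": 0, "az": -0.09},
    {"tx": -0.054, "ty": -0.171, "tz": 0.0, "ax": 0, "ay": 0, "az": -0.12},
    {"tx": -0.0675, "ty": -0.2135, "tz": 0.002, "ax": 0, "ay": 0, "az": -0.15},
    {"tx": -0.081, "ty": -0.256, "tz": 0.002, "ax": 0, "ay": 0, "az": -0.18},
    {"tx": -0.09, "ty": -0.285, "tz": 0.002, "ax": 0, "ay": 0.003, "az": -0.206},
    {"tx": -0.094, "ty": -0.299, "tz": 0.002, "ax": 0, "ay": 0.003, "az": -0.206},
    {"tx": -0.094, "ty": -0.299, "tz": 0.002, "ax": 0, "ay": 0.003, "az": -0.206},
    {"tx": -0.094, "ty": -0.299, "tz": 0.002, "ax": 0, "ay": 0.003, "az": -0.206},
    {"tx": -0.094, "ty": -0.299, "tz": 0.002, "ax": 0, "ay": 0.003, "az": -0.206},
    {"tx": -0.094, "ty": -0.299, "tz": 0.002, "ax": 0, "ay": 0.003, "az": -0.206}
  ],
  "hand": 0,
  "force": 40
}}

```text
t: 6.63
eef_pos: [560.8, -200.1, 153.6]
ee_rot: [[-0.99, -0.144, -0.004], [-0.144, 0.99, 0.001], [0.003, 0.001, -1.0]]
ft_force: [0.8, -0.6, -2.1]
opening: 0.645
grip_force: 44.6
```

Run:
```python
from bench import r
from h import *
s=r.read_state(); c=r.get_calibration("wrist"); p,d=r.grab_frame("wrist"); W=pts(c,d); e=s["eef_pos"]
zt=e[2]+1.3
m=((abs(W[...,2]-zt)<8)&(p.min(-1)>50)&(abs(W[...,0]-e[0])<36)&(abs(W[...,1]-e[1])<30)).astype(np.uint8)
k=max(cv2.findContours(m,0,2)[0],key=cv2.contourArea)
print("boss",cv2.minAreaRect(ray(c,k.reshape(-1,2).astype(float),zt)[:,:2].astype(np.float32)))
s=r.read_state();print(s["t"],s["eef_pos"],s["opening"]); plan(s,(561.7,-201.2,57.7),98.2)
```

```text
boss ((558.7379760742188, -197.38671875), (58.21604919433594, 62.809112548828125), 7.820131301879883)
6.6833 [ 561.07292287 -200.16521971  153.88921882] 0.6469711589415004
t [-0.0009 -0.0015  0.1202] a [ 0.0015 -0.0056  0.0023]
```

Emit:
{"api": "step_arm", "payload": {
  "series": [
    {"tx": -0.001, "ty": -0.0015, "tz": 0.025, "ax": 0, "ay": -0.005, "az": 0.002},
    {"tx": -0.001, "ty": -0.0015, "tz": 0.045, "ax": 0, "ay": -0.005, "az": 0.002},
    {"tx": -0.001, "ty": -0.0015, "tz": 0.06, "ax": 0, "ay": -0.005, "az": 0.002},
    {"tx": -0.001, "ty": -0.0015, "tz": 0.07, "ax": 0, "ay": -0.005, "az": 0.002},
    {"tx": -0.001, "ty": -0.0015, "tz": 0.074, "ax": 0, "ay": -0.005, "az": 0.002},
    {"tx": -0.001, "ty": -0.0015, "tz": 0.074, "ax": 0, "ay": -0.005, "az": 0.002},
    {"tx": -0.001, "ty": -0.0015, "tz": 0.074, "ax": 0, "ay": -0.005, "az": 0.002},
    {"tx": -0.001, "ty": -0.0015, "tz": 0.074, "ax": 0, "ay": -0.005, "az": 0.002},
    {"tx": -0.001, "ty": -0.0015, "tz": 0.074, "ax": 0, "ay": -0.005, "az": 0.002},
    {"tx": -0.001, "ty": -0.0015, "tz": 0.074, "ax": 0, "ay": -0.005, "az": 0.002}
  ],
  "hand": 0,
  "force": 40
}}

```text
t: 7.52
eef_pos: [562.8, -202.8, 95.6]
ee_rot: [[-0.99, -0.142, 0.001], [-0.142, 0.99, -0.0], [-0.001, -0.0, -1.0]]
ft_force: [-0.6, 1.4, -2.0]
opening: 0.646
grip_force: 44.7
```

Run:
```python
from bench import r
from h import *
p,d=r.grab_frame("wrist"); c=r.get_calibration("wrist"); cv2.imwrite("pics/w5.png",p[200:460,180:470].repeat(2,0).repeat(2,1))
s=r.read_state();print(s["t"],s["eef_pos"],s["ft_force"]); plan(s,(561.7,-201.2,57.7),98.2)
```

```text
7.5667 [ 562.66466972 -202.7484214    95.50330425] [-0.29445399  0.26355867 -2.80883036]
t [0.001  0.0021 0.0473] a [-0.0004  0.0023 -0.002 ]
```

View pics/w5.png

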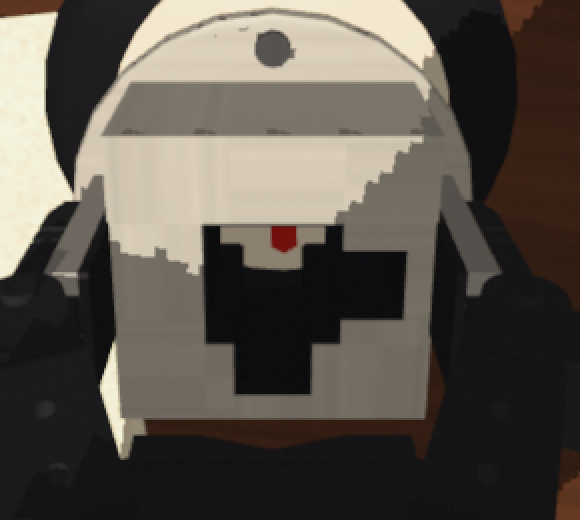

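A red key (283,237) shows through the x keyway (centre column about 273). It suggests the hub sits about 2 mm too far in +x and 1.6 mm too far in -y. I correct that and lower gently.

Emit:
{"api": "step_arm", "payload": {
  "series": [
    {"tx": 0.0022, "ty": 0.002, "tz": 0, "ax": 0, "ay": 0.002, "az": -0.002},
    {"tx": 0.0022, "ty": 0.002, "tz": 0, "ax": 0, "ay": 0.002, "az": -0.002},
    {"tx": 0.0022, "ty": 0.002, "tz": 0, "ax": 0, "ay": 0.002, "az": -0.002},
    {"tx": 0.0022, "ty": 0.002, "tz": 0.004, "ax": 0, "ay": 0.002, "az": -0.002},
    {"tx": 0.0022, "ty": 0.002, "tz": 0.007, "ax": 0, "ay": 0.002, "az": -0.002},
    {"tx": 0.0022, "ty": 0.002, "tz": 0.01, "ax": 0, "ay": 0.002, "az": -0.002},
    {"tx": 0.0022, "ty": 0.002, "tz": 0.013, "ax": 0, "ay": 0.002, "az": -0.002},
    {"tx": 0.0022, "ty": 0.002, "tz": 0.013, "ax": 0, "ay": 0.002, "az": -0.002}
  ],
  "hand": 0,
  "force": 40
}}

```text
t: 8.23
eef_pos: [560.1, -201.1, 83.9]
ee_rot: [[-0.99, -0.143, -0.002], [-0.143, 0.99, 0.0], [0.001, 0.001, -1.0]]
ft_force: [-0.3, -0.3, -1.9]
opening: 0.647
grip_force: 44.7
```

Emit:
{"api": "step_arm", "payload": {
  "series": [
    {"tx": 0, "ty": 0, "tz": 0.004, "ax": 0, "ay": 0, "az": 0},
    {"tx": 0, "ty": 0, "tz": 0.008, "ax": 0, "ay": 0, "az": 0},
    {"tx": 0, "ty": 0, "tz": 0.012, "ax": 0, "ay": 0, "az": 0},
    {"tx": 0, "ty": 0, "tz": 0.016, "ax": 0, "ay": 0, "az": 0},
    {"tx": 0, "ty": 0, "tz": 0.02, "ax": 0, "ay": 0, "az": 0},
    {"tx": 0, "ty": 0, "tz": 0.024, "ax": 0, "ay": 0, "az": 0},
    {"tx": 0, "ty": 0, "tz": 0.028, "ax": 0, "ay": 0, "az": 0},
    {"tx": 0, "ty": 0, "tz": 0.03, "ax": 0, "ay": 0, "az": 0},
    {"tx": 0, "ty": 0, "tz": 0.03, "ax": 0, "ay": 0, "az": 0}
  ],
  "hand": 0,
  "force": 40
}}

```text
t: 8.98
eef_pos: [560.2, -201.2, 60.1]
ee_rot: [[-0.99, -0.143, -0.001], [-0.143, 0.99, 0.0], [0.001, 0.0, -1.0]]
ft_force: [0.5, -0.1, -1.8]
opening: 0.648
grip_force: 44.7
```

Nearly seated, with no contact force. I go down the last 2 mm and release.

Emit:
{"api": "step_arm", "payload": {
  "series": [
    {"tx": 0, "ty": 0, "tz": 0.0015, "ax": 0, "ay": 0, "az": 0},
    {"tx": 0, "ty": 0, "tz": 0.0025, "ax": 0, "ay": 0, "az": 0},
    {"tx": 0, "ty": 0, "tz": 0.0025, "ax": 0, "ay": 0, "az": 0},
    {"tx": 0, "ty": 0, "tz": 0.0025, "ax": 0, "ay": 0, "az": 0}
  ],
  "hand": 0,
  "force": 40
}}

```text
t: 9.32
eef_pos: [560.5, -201.3, 58.7]
ee_rot: [[-0.99, -0.143, -0.0], [-0.143, 0.99, 0.0], [0.0, 0.0, -1.0]]
ft_force: [0.6, -0.3, -1.4]
opening: 0.649
grip_force: 44.7
```

Emit:
{"api": "step_arm", "payload": {
  "series": [
    {"tx": 0, "ty": 0, "tz": 0, "ax": 0, "ay": 0, "az": 0},
    {"tx": 0, "ty": 0, "tz": 0, "ax": 0, "ay": 0, "az": 0},
    {"tx": 0, "ty": 0, "tz": 0, "ax": 0, "ay": 0, "az": 0},
    {"tx": 0, "ty": 0, "tz": 0, "ax": 0, "ay": 0, "az": 0},
    {"tx": 0, "ty": 0, "tz": 0, "ax": 0, "ay": 0, "az": 0},
    {"tx": 0, "ty": 0, "tz": 0, "ax": 0, "ay": 0, "az": 0},
    {"tx": 0, "ty": 0, "tz": 0, "ax": 0, "ay": 0, "az": 0}
  ],
  "hand": 1,
  "force": 40
}}

```text
t: 9.9
eef_pos: [560.4, -201.3, 58.6]
ee_rot: [[-0.99, -0.143, -0.001], [-0.143, 0.99, 0.0], [0.001, 0.0, -1.0]]
ft_force: [-0.6, -0.7, -0.2]
opening: 0.998
grip_force: 0.0
```

Emit:
{"api": "step_arm", "payload": {
  "series": [
    {"tx": 0, "ty": 0, "tz": -0.02, "ax": 0, "ay": 0, "az": 0},
    {"tx": 0, "ty": 0, "tz": -0.06, "ax": 0, "ay": 0, "az": 0},
    {"tx": 0, "ty": 0, "tz": -0.11, "ax": 0, "ay": 0, "az": 0},
    {"tx": 0, "ty": 0, "tz": -0.16, "ax": 0, "ay": 0, "az": 0},
    {"tx": 0, "ty": 0, "tz": -0.2, "ax": 0, "ay": 0, "az": 0},
    {"tx": 0, "ty": 0, "tz": -0.2, "ax": 0, "ay": 0, "az": 0},
    {"tx": 0, "ty": 0, "tz": -0.2, "ax": 0, "ay": 0, "az": 0}
  ],
  "hand": 1,
  "force": 40
}}

```text
t: 10.48
eef_pos: [561.7, -201.7, 220.9]
ee_rot: [[-0.99, -0.143, 0.004], [-0.143, 0.99, -0.001], [-0.003, -0.002, -1.0]]
ft_force: [-0.1, 1.0, -0.7]
opening: 0.998
grip_force: 0.0
```

Run:
```python
from bench import r
from h import *
c=r.get_calibration("wrist"); p,d=r.grab_frame("wrist"); W=pts(c,d); s=r.read_state(); print(s["t"],s["eef_pos"],s["opening"])
m=((abs(W[...,2]-59)<6)&(p.min(-1)>50)&(abs(W[...,0]-561)<40)&(abs(W[...,1]+201)<40)).astype(np.uint8)
P=W[m>0]; A=np.c_[P[:,:2]-(561,-201),np.ones(len(P))]; print("slope, top z",np.linalg.lstsq(A,P[:,2],rcond=None)[0],len(P))
k=max(cv2.findContours(m,0,2)[0],key=cv2.contourArea)
print("boss",cv2.minAreaRect(ray(c,k.reshape(-1,2).astype(float),59)[:,:2].astype(np.float32)))
cv2.imwrite("pics/w6.png",p)
```

```text
10.5333 [ 560.57796167 -201.29647901  219.01050804] 1.0032011932948028
slope, top z [2.64084320e-03 2.70194400e-03 5.79311843e+01] 4341
boss ((560.303955078125, -202.12472534179688), (56.24681854248047, 55.773799896240234), 8.166833877563477)
```

View pics/w6.png

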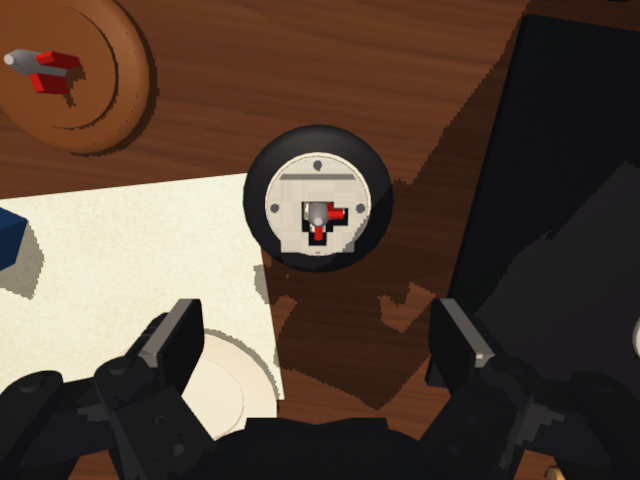

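The hub is seated on the spindle at (318,205): both keys are in their keyways, the top is at 58 mm (59 expected), it is level, and its centre is within about 1.2 mm of the axis. I hand in now.

```bash
python3 -c "
from bench import r
print(r.hand_in())"
```

```text
the job is handed in; nothing more can be done
None
```

I slid the right-angle hub fully home on the spindle, let it go and handed the job in. The last picture showed it level, about 1 mm off the shaft axis, with both keys in their keyways, and I did not touch the other two hubs.

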